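# Index the bottle carousel to the reader

### The arm

A 6-joint arm with a two-finger parallel gripper is mounted at the origin on a cart in front of the work surface, level with it; the furniture and walls round the work are solid. World frame = base frame: x ahead of the robot, y to its left, z up, the work surface at z = 0. Lengths are in m, angles in rad, forces in N, time in s.
With the tool pointing down it reaches from about 0.325 to 0.9 m from the base axis. Payload 6.1 kg.
Tool frame: the origin (TCP) lies at the very end of the fingers, on their centre line; the grasp point (between the pads) lies 19 mm behind it (grip_point_offset is the distance from the TCP to the grasp point, in m); z points along the fingers, y is the line along which they close (so a half turn about z gives the same grasp; the last joint's range is limited). The gripper opens to 85 mm and grips with 20 to 120 N. Pads are 22 mm wide; open, the fingers measure 114 mm over their backs; the gripper's body (76 mm by 85 mm) begins 54 mm behind the grasp point. The pads swing forward as they close: fully open they stand 13 mm farther back than shut.
Start: joints at [1.056, 0.22, 1.526, -0, 1.395, -0.126], TCP at [0.237, 0.578, 0.231] pointing down, gripper open.
Joint ranges: [-2.98, 2.98], [-0.91, 2.08], [0.09, 2.57], [-1.24, 4.39], [0.2, 2.65], [-2.68, 2.68]. Speed limits (rad/s): [2.57, 2.57, 3.01, 3.14, 3.14, 3.14].

### API

Orientations are given as a unit quaternion [w, x, y, z].
In Python, from workcell import sense, read_camera, sign_off, grip_point_offset gives the robot as it stands.
- The arm moves only by the tool move_arm, never from a script. Its argument "commands" is a list of rows, each an object of numbers: "wx", "wy", "wz": the turn, a rotation vector about the tool's x, y, z in degrees; "dx", "dy", "dz": the shift along the tool's x, y, z in m; "gripper": the opening, from 0 (shut) to 1 (fully open). In form: [{"wx": .., "wy": .., "wz": .., "dx": .., "dy": .., "dz": .., "gripper": ..}, ...]. A call has 1 to 20 rows; each row shifts and turns the commanded pose from where the row before left it, along the tool's axes as they then stand; what a row does not reach is not made up. A row lasts 1/8 s, in which the tool goes at most 62.5 mm and 10.7 degrees, less where a joint would pass 70% of its speed; a pose out of reach is approached as far as the arm can. A call with a gripper value outside its range is refused whole. The fingers move at their own pace and stop on an object; "force" is the grip in N (left out, the last holds). Time passes only in rows, so rows that do not move let the fingers close. It gives the time, the measured TCP pose, the force, the opening and the grip force at its end, in the units of the state.
- sense(): the state, without advancing time (a new reading comes with each control period).
- read_camera(name): name is "scene" or "top" or "wrist"; returns a dict with "color" (420x560x3 uint8, red, green, blue), "z_map" (420x560 float32, m along the optical axis (not along the pixel's ray), 0 where there is no reading), "mtx" (3x3 intrinsics, pixels), "D" ([k1, k2, p1, p2, k3] as OpenCV has them; the pictures are not rectified), "R" (3x3) and "t" (3): a world point X has camera coordinates R X + t. Camera axes: x right, y down, z forward; pixel columns grow to the right and rows downward; lengths in m; the calibration is good to about 2 mm. A picture is of the moment at which its call begins.
- sign_off(): hands the job in; it is judged then, once.
The state is a dict: "time": time; "qpos": joint angles; "joint_vel": joint speeds; "joint_torque": joint torques, N m; "eef_pos": TCP position; "orientation": TCP orientation; "force": force on the tool from outside, world axes, zero at the start; "moment": the same for the moment, N m; "opening": finger opening in m; "grasp_force": force on a finger pad.
Only numpy, scipy, OpenCV 4.12 (cv2) and the standard library are available. Lean on these libraries where they do the work, as an engineer would, in place of code of your own. Each camera call takes 0.05 s, during which the arm holds its last target. There are 200 camera calls.

### The job

The tallest bottle on the carousel is to be read next. With the fingertips, press the carousel's dished plunger in and push it round to the next hole on the side that brings the tallest bottle in front of the reader, then let it spring fully up so that the carousel is locked there. Do not touch or lift the bottles, and leave the things lying round the carousel where they are.

Things in the scene. Friction and masses are not known exactly. Their poses are not given: they have to be found in the camera images.
- carousel_base: fixed bottle carousel: round white drum, radius 128 mm at the foot; its flat metal top, 44 mm above the bench, has a ring slot of 100 mm radius with a round hole every 45 degrees. Origin on the turning axis at bench level; x points from the axis to the reader, z up. The reader is a white block 62 mm wide, 126 mm high, its face 136 mm from the axis on the +x side.
- carousel (a joint): turn of the carrier about the upright axis, rad: 0 at the start, the plunger then in the hole farthest from the reader (base -x side); positive anticlockwise from above. The next holes are at +0.785 and -0.785; range 1.9 either way. Locked (0.02 rad of play each way) while the plunger is up in a hole; else it turns lightly (1 N at the plunger) and stays where left.
- plunger (a joint): how far the indexing plunger is pressed in, m: 0 up in a hole, 0.015 at its lower stop. From 0.012 its shoulder is clear below the metal plate and the carrier can turn. Its spring pushes up with 4 N (top) to 7 N (bottom). Let go between holes it stays about 0.012 in, and springs up by itself at a hole.
- plunger_head (a point): centre of the floor of the plunger's push head: a round black dish 56 mm across, facing up, on the carrier's arm 100 mm from the axis. Floor 50 mm across, 75 mm above the bench when up; a rim 6 mm high, 3 mm thick round it keeps a fingertip in. Goes straight down when pressed and goes round with the carrier. The arm under it is 54 mm high.
- carousel_hub (a point): top of the carrier's hub, on the axis, 68 mm above the bench. The carrier is grey: the plunger arm on one side, three open cups on the other (56 mm outside, 50 mm inside, rim 75 mm and floor 51 mm above the bench), their centres 78 mm from the axis, the middle cup opposite the plunger, the others 45 degrees to either side of it.
- reading_point (a point): the place in front of the reader's dark window where a bottle is read: 78 mm from the axis towards the reader, 93 mm above the bench. The cup in front of the reader has its centre under it.
- tall_bottle_centre (a point): centre of the tallest bottle, brown glass with a black cap, 47 mm across, 85 mm high, standing loose in one of the two outer cups (which one varies)
- tall_bottle: the same tallest bottle; origin at the centre of its underside
- short_bottle_centre (a point): centre of the smallest bottle, brown glass with a white cap, 41 mm across, 70 mm high, loose in the other outer cup
- short_bottle: the same smallest bottle; origin at the centre of its underside
- middle_bottle_centre (a point): centre of the middle-sized bottle, white with a white cap, 43 mm across, 75 mm high, loose in the middle cup, in front of the reader at the start
- middle_bottle: the same middle-sized bottle; origin at the centre of its underside
- petri_dish: bystander: closed clear dish, 60 mm across, 15 mm high, on the bench behind the carousel; origin under its centre
- cap_white: bystander: white screw cap, 39 mm across, 14 mm high, on the bench behind the carousel; origin under its centre
- cap_orange: bystander: orange ribbed cap, 46 mm across, 17 mm high, on the bench beside the front of the carousel; origin under its centre
There are look-alikes about, which are no part of the job. What is shaped like the tall_bottle but blue is not meant.

How it is judged:
On the way:
1. the plunger is pressed in at its first hole, freeing the carousel (value of joint plunger above 0.0095 m and value of joint carousel between -0.1 and 0.1 rad), for 0.1 s.
At the end, for the whole second after the job is handed in: the tallest bottle stands within 8 mm (level distance) of the reading point, the carousel is at rest within 0.035 rad of a hole next to the first one, the plunger is up to within 2 mm, and all three bottles stand upright (within 0.12 rad) in their cups (horizontal distance between tall_bottle_centre and reading_point below 0.008 m and value of joint plunger below 0.002 m and (value of joint carousel between 0.75 and 0.82 rad or value of joint carousel between -0.82 and -0.75 rad) and velocity of joint carousel between -0.05 and 0.05 rad/s and z of tall_bottle_centre in the frame of carousel_base above 0.0885 m and z of short_bottle_centre in the frame of carousel_base above 0.081 m and z of middle_bottle_centre in the frame of carousel_base above 0.0835 m and angle between each of tall_bottle_centre, short_bottle_centre, middle_bottle_centre's own z axis and vertical below 0.12 rad); the robot touches nothing.
It fails at once if the arm or fingers touch a bottle (contact force between any of the fingers, the arm and tall_bottle above 0.5 N or contact force between any of the fingers, the arm and short_bottle above 0.5 N or contact force between any of the fingers, the arm and middle_bottle above 0.5 N).
It fails at once if a bottle is lifted out of its cup or tipped (z of tall_bottle_centre in the frame of carousel_base above 0.1035 m or z of short_bottle_centre in the frame of carousel_base above 0.096 m or z of middle_bottle_centre in the frame of carousel_base above 0.0985 m or angle between any of tall_bottle_centre, short_bottle_centre, middle_bottle_centre's own z axis and vertical above 0.3 rad).
It fails at once if a thing lying round the carousel is shoved aside or picked up (distance of any of petri_dish, cap_white, cap_orange from where it was at the start of the episode above 0.02 m).
It also fails if it takes over 32 s, if anything falls off the work surface, if the arm or the gripper's body presses on something with over 40 N, if the wrist force passes 120 N, or if a joint passes its speed limit or range.

## Working session

There is one attempt and no reset: what is moved stays moved. The work goes in short steps, Python scripts to look and compute and a tool call to move; the robot and the scene stay as the last step left them, time stands still between calls to the robot, and variables do not carry over. Pictures are saved under pics/ and viewed, at most 10 in all, crops included, and the job is handed in when it is done.

Besides the shell and the picture viewer there is one more tool, called after "Emit:" as name([rows], argument=value, ...), one row to a line, values as JSON. move_arm: Moves the arm, as the interface text tells. Its arguments: {"type":"object","properties":{"commands":{"type":"array"},"force":{"type":"number"}},"required":["commands"]}

```bash
mkdir -p pics
cat > h.py <<'E'
import numpy as np, cv2
from workcell import sense, read_camera
def world(c,u,v,z=None):
    """pixel -> world, by depth map or (z given) on plane at height z"""
    n=np.append(cv2.undistortPoints(np.array([[[u,v]]],float),c['mtx'],np.array(c['D'],float))[0,0],1)
    R=np.array(c['R']);t=np.array(c['t']);o=-R.T@t;d=R.T@n
    return o+d*((z-o[2])/d[2] if z is not None else c['z_map'][int(v),int(u)])
def cloud(c):
    h,w=c['z_map'].shape
    vv,uu=np.mgrid[:h,:w]
    n=cv2.undistortPoints(np.stack([uu,vv],-1).reshape(-1,1,2).astype(float),c['mtx'],np.array(c['D'],float))[:,0]
    P=np.c_[n,np.ones(len(n))]*c['z_map'].reshape(-1,1)
    return ((P-np.array(c['t']))@np.array(c['R'])).reshape(h,w,3)
E
python3 - <<'E'
from h import *
import pickle
for n in('top','scene'):
    c=read_camera(n); pickle.dump(c,open(n+'.pkl','wb')); cv2.imwrite(f'pics/{n}0.png',c['color'][...,::-1]); R=np.array(c['R']); print(n,-R.T@c['t'])
s=sense(); print(s['time'],s['eef_pos'],s['orientation'],s['opening'])
E
```

```text
top [ 0.51639572 -0.25104646  0.99695114]
scene [0.60228801 0.35166923 0.66123902]
0.1 [0.23664862 0.57785945 0.23027201] [-2.86505961e-04  1.93168520e-01  9.81165166e-01 -8.70137843e-04] 0.08518149291957235
```

View pics/top0.png

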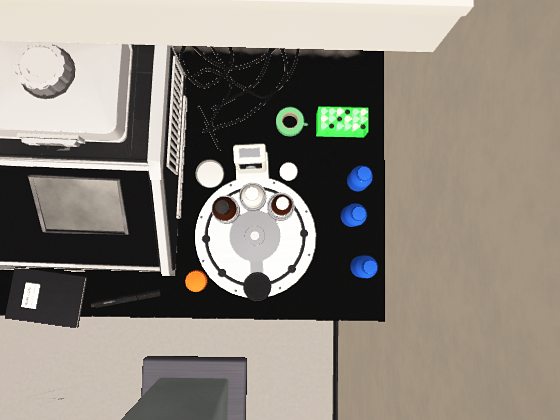

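View pics/scene0.png

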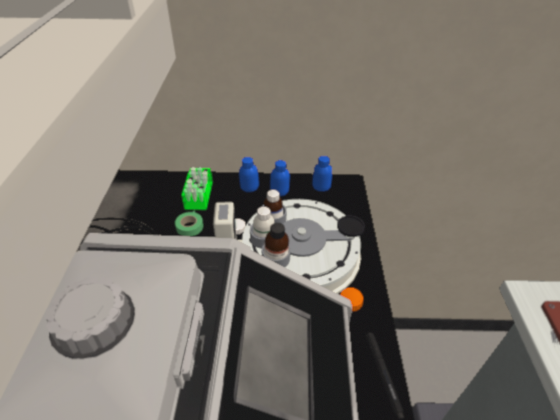

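The top view shows the plunger dish (257,287), hub (255,236), reader (250,160), the black-capped brown bottle (225,208), the white-capped brown one (282,205), the white bottle (252,195) and the orange cap (196,281). The scene view agrees, with the black-capped bottle at (277,245).

Candidates for the tallest bottle in the top view are:
- brown with black cap (225,208)
- brown with white cap (282,205)
- white (252,195)
- blue look-alikes (360,178), (354,215), (364,267)

By the description it is the one at (225,208). I'll check it in a close crop while measuring.

Run:
```python
from h import *
import pickle
c=pickle.load(open('top.pkl','rb')); P=cloud(c); np.set_printoptions(precision=4,suppress=True)
img=c['color'][...,::-1]
cv2.imwrite('pics/crop.png',cv2.resize(img[140:310,170:330],None,fx=3.4,fy=3.4,interpolation=cv2.INTER_CUBIC))
for n,(u,v) in dict(plunger=(257,287),hub=(255,236),tall=(225,208),short=(282,205),mid=(252,195),reader=(250,150),blue=(360,175),orange=(196,281),petri=(209,173),capw=(288,171),bench=(330,300),oven_front=(165,255),oven_face=(80,200),shelf=(300,20),farleft=(45,70),notebook=(45,300),leftbench=(200,350),tower=(195,400),edge=(150,230)).items(): print(n,P[v,u],c['z_map'][v,u])
# segmentation-based centres: hub z~68, dish
Z=P[...,2]
def circ(m):
    pts=P[m][:,:2]; (cx,cy),r=cv2.minEnclosingCircle(pts.astype(np.float32)); return pts.mean(0),(cx,cy),r,len(pts)
vv,uu=np.mgrid[:420,:560]
near=lambda u,v,r:(uu-u)**2+(vv-v)**2<r*r
print('dish',circ(near(257,287,20)&(Z>.06)&(Z<.1)))
drum=near(255,236,66)&(abs(Z-.044)<.006); print('drum',circ(drum))
print('hub',circ(near(255,236,10)&(Z>.06)))
for n,u,v in(('tall',225,208),('short',282,205),('mid',252,195)):
    m=near(u,v,14)&(Z>.1); print(n,circ(m),Z[m].max())
print('reader',circ(near(250,160,22)&(Z>.118)))
```

```text
plunger [ 0.4612 -0.2295  0.0741] 0.9125608
hub [ 0.5611 -0.2231  0.0679] 0.92832893
tall [ 0.6088 -0.1683  0.1336] 0.8666726
short [ 0.6181 -0.2743  0.1203] 0.8827037
mid [ 0.6352 -0.2175  0.1257] 0.8779885
reader [ 0.7206 -0.2118  0.1283] 0.88355017
blue [ 0.6845 -0.4283  0.0887] 0.92327714
orange [ 0.4681 -0.1018  0.0184] 0.966445
petri [ 0.6952 -0.1211  0.0167] 0.990558
capw [ 0.7039 -0.2888  0.013 ] 0.9980653
bench [ 0.4325 -0.3819  0.0031] 0.9831574
oven_front [ 0.5202 -0.0525  0.0944] 0.89501184
oven_face [0.6149 0.0875 0.1627] 0.83388835
shelf [ 0.8413 -0.2874  0.3889] 0.6372471
farleft [0.8016 0.1014 0.2903] 0.7247882
notebook [0.4239 0.2071 0.014 ] 0.9612263
leftbench [ 0.1794 -0.0062 -0.7613] 1.7126656
tower [ 0.1085 -0.0474 -0.3973] 1.3443121
edge [ 0.5655 -0.0308  0.1299] 0.8637947
dish (array([ 0.4629, -0.2288]), (0.4631143808364868, -0.22899413108825684), 0.02787717431783676, 649)
drum (array([ 0.5531, -0.2222]), (0.5701577663421631, -0.2209463119506836), 0.1289459615945816, 6196)
hub (array([ 0.5621, -0.2226]), (0.5477888584136963, -0.23279905319213867), 0.0364111065864563, 245)
tall (array([ 0.6099, -0.1643]), (0.5724666118621826, -0.19959720969200134), 0.07619842886924744, 445) 0.9969511407797322
short (array([ 0.6205, -0.2722]), (0.578052282333374, -0.26277291774749756), 0.06286176294088364, 210) 0.9969511407797322
mid (array([ 0.637 , -0.2169]), (0.5872149467468262, -0.2306518256664276), 0.07379738241434097, 314) 0.9969511407797322
reader (array([ 0.7133, -0.2105]), (0.623865008354187, -0.21686148643493652), 0.11287526041269302, 610)
```

View pics/crop.png

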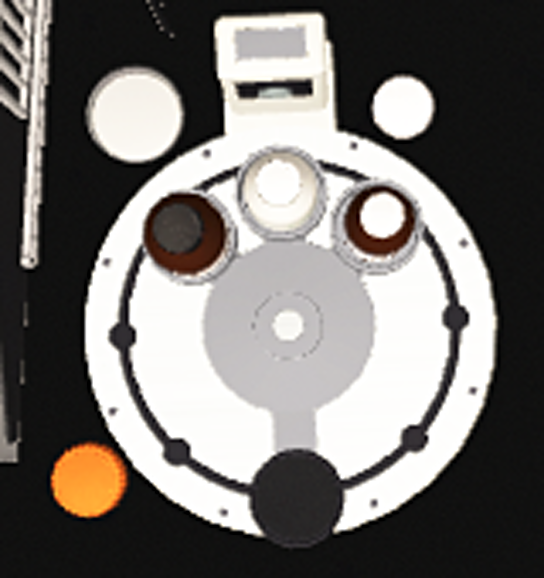

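The crop confirms the black-capped brown bottle stands in the left (+y) cup. The carrier therefore has to turn clockwise (−45°), which takes the plunger towards the orange cap side. Next I'll check the axis fit and how high the obstacles on the route are.

Run:
```python
from h import *
import pickle
np.set_printoptions(precision=4,suppress=True,linewidth=200)
t=pickle.load(open('top.pkl','rb')); s=pickle.load(open('scene.pkl','rb'))
# axis: pixels of the holes on the metal top (crop px /3.4 + offset), z=.044, known r=.1
H=[(123,335),(177,452),(456,318),(414,438)]
Q=np.array([world(t,(u+.5)/3.4+170-.5,(v+.5)/3.4+140-.5,.044)[:2] for u,v in H])
from scipy.optimize import least_squares
r=least_squares(lambda p:np.linalg.norm(Q-p,axis=1)-.1,[.56,-.223]); print('axis',r.x,r.fun)
d=Q-r.x; print('hole angles',np.degrees(np.arctan2(d[:,1],d[:,0]))%360)
print('hub px',world(t,(288.5)/3.4+169.5,(325.5)/3.4+139.5,.068))
# height grid, max z, both views
P=np.concatenate([cloud(c)[c['z_map']>0] for c in(t,s)])
P=P[(P[:,2]>-.1)&(P[:,2]<.6)]
xs=np.arange(.1,.95,.05); ys=np.arange(.7,-.5,-.05)
print('y\\x   ',(xs*100).round().astype(int))
for y in ys:
    row=[]
    for x in xs:
        m=(abs(P[:,0]-x-.025)<.025)&(abs(P[:,1]-y+.025)<.025)
        row.append('%4d'%(np.percentile(P[m,2],98)*1000) if m.sum()>3 else '   .')
    print('%5.2f'%y,*row)
```

```text
axis [ 0.5631 -0.2221] [-0.0003  0.0002 -0.     -0.0002]
hole angles [ 94.1095 139.3654 273.9053 229.1767]
hub px [ 0.5626 -0.2218  0.068 ]
y\x    [10 15 20 25 30 35 40 45 50 55 60 65 70 75 80 85 90]
 0.70    .    .    .    .    .    .    .    .    .    .    .    .    .    .    .    .    .
 0.65    .    .    .    .    .    .    .    .    .    .    .    .    .    .    .    .    .
 0.60    .    .    .    .    .    .    .    .    .    .    .    .    .    .    .    .    .
 0.55    .    .    .    .    .    .    .    .    .    .    .    .    .    .    .    .    .
 0.50    .    .    .    .    .    .    .    .    .    .    .    .    .    .    .    .    .
 0.45    .    .    .    .    .    .    .    .    .    .    .    .    .    .    .    .    .
 0.40    .    .    .    .    .    .    .    .    .    .    .    .    .    .    .    .    .
 0.35    .    .    .    .    .    1    1    1    .    .    .    .    .    .    .    .    .
 0.30    .    .    .    .    .   13   14   74  110    .    .    .    .    .    .    .    .
 0.25    .    .    .    .    .   15   15   76  112  151  188  212  254  255  319 
[... 583 characters left out ...]
  .    1    2   45   46  105  132   43   17    9  520  450  450
-0.15    0    .    .    .    .    1   43   46   54  125  136  123  128    2  449  450  450
-0.20    .    .    .    .    .    2   80   80   61   68  126  121  128    3  449  450  450
-0.25    .    .    .    .    .    1    9   79   54   74  121   46   16   20  466  476  475
-0.30    .    .    .    .    .    1    2   46   46   46   46   11   12   42  451    2    2
-0.35    .    .    .    .    .    2    2    2    2    2    3    2    2   52  450  449    2
-0.40    .    .    .    .    .    1    2   84   85   80   86   85   61   52  451    2    2
-0.45  426  423  425  424  433  579  588  592  595  594  595  594  595  576  472  257  183
```

Run:
```python
from h import *
c=read_camera('wrist'); P=cloud(c)[c['z_map']>0]
print(len(P))
for x in np.arange(0,.6,.1):
    print('%.1f'%x,[(round(y,1),int(1000*np.percentile(P[m,2],98))) for y in np.arange(.2,1,.1) for m in [(abs(P[:,0]-x-.05)<.05)&(abs(P[:,1]-y-.05)<.05)] if m.sum()>10])
```

```text
234255
0.0 [(np.float64(0.2), -755), (np.float64(0.3), -756), (np.float64(0.4), -755), (np.float64(0.5), -756), (np.float64(0.6), -756), (np.float64(0.7), -756), (np.float64(0.8), -756), (np.float64(0.9), -756)]
0.1 [(np.float64(0.2), -755), (np.float64(0.3), -755), (np.float64(0.4), -756), (np.float64(0.5), 307), (np.float64(0.6), -756), (np.float64(0.7), -756), (np.float64(0.8), -756), (np.float64(0.9), -756)]
0.2 [(np.float64(0.2), -755), (np.float64(0.3), -755), (np.float64(0.4), -755), (np.float64(0.5), 331), (np.float64(0.6), 329), (np.float64(0.7), -756), (np.float64(0.8), -756), (np.float64(0.9), -756)]
0.3 [(np.float64(0.2), -755), (np.float64(0.3), 0), (np.float64(0.4), 0), (np.float64(0.5), 0), (np.float64(0.6), 0), (np.float64(0.7), 0), (np.float64(0.8), 0), (np.float64(0.9), -8)]
0.4 [(np.float64(0.2), 12), (np.float64(0.3), 0), (np.float64(0.4), 0), (np.float64(0.5), 23), (np.float64(0.6), 0), (np.float64(0.7), 0), (np.float64(0.8), 0), (np.float64(0.9), -99)]
0.5 [(np.float64(0.5), 0), (np.float64(0.6), 0), (np.float64(0.7), 0), (np.float64(0.8), 0)]
```

Emit:
move_arm([
  {"gripper": 0, "dx": -0.0125, "dy": -0.0133},
  {"gripper": 0, "dx": -0.025, "dy": -0.0266},
  {"gripper": 0, "dx": -0.025, "dy": -0.0266},
  {"gripper": 0, "dx": -0.025, "dy": -0.0266},
])

```text
invalid input at $.commands[0]: expected keys wx, wy, wz, dx, dy, dz, gripper
```

The route is clear. Every row needs all seven keys, so I'll resend it in full.

Emit:
move_arm([
  {"wx": 0, "wy": 0, "wz": 0, "dx": -0.0125, "dy": -0.0133, "dz": 0, "gripper": 0},
  {"wx": 0, "wy": 0, "wz": 0, "dx": -0.025, "dy": -0.0266, "dz": 0, "gripper": 0},
  {"wx": 0, "wy": 0, "wz": 0, "dx": -0.025, "dy": -0.0266, "dz": 0, "gripper": 0},
  {"wx": 0, "wy": 0, "wz": 0, "dx": -0.025, "dy": -0.0266, "dz": 0, "gripper": 0},
  {"wx": 0, "wy": 0, "wz": 0, "dx": -0.025, "dy": -0.0266, "dz": 0, "gripper": 0},
  {"wx": 0, "wy": 0, "wz": 0, "dx": -0.025, "dy": -0.0266, "dz": 0, "gripper": 0},
  {"wx": 0, "wy": 0, "wz": 0, "dx": -0.025, "dy": -0.0266, "dz": 0, "gripper": 0},
  {"wx": 0, "wy": 0, "wz": 0, "dx": -0.025, "dy": -0.0266, "dz": 0, "gripper": 0},
  {"wx": 0, "wy": 0, "wz": 0, "dx": -0.025, "dy": -0.0266, "dz": 0, "gripper": 0},
  {"wx": 0, "wy": 0, "wz": 0, "dx": -0.025, "dy": -0.0266, "dz": 0, "gripper": 0},
  {"wx": 0, "wy": 0, "wz": 0, "dx": -0.025, "dy": -0.0266, "dz": 0, "gripper": 0},
  {"wx": 0, "wy": 0, "wz": 0, "dx": -0.025, "dy": -0.0266, "dz": 0, "gripper": 0},
  {"wx": 0, "wy": 0, "wz": 0, "dx": -0.025, "dy": -0.0266, "dz": 0, "gripper": 0},
  {"wx": 0, "wy": 0, "wz": 0, "dx": -0.025, "dy": -0.0266, "dz": 0, "gripper": 0},
  {"wx": 0, "wy": 0, "wz": 0, "dx": -0.0125, "dy": -0.0133, "dz": 0, "gripper": 0},
])

```text
time: 2.02
eef_pos: [0.4194, 0.0987, 0.2311]
orientation: [0.0, 0.194, 0.981, -0.0]
force: [-0.2, 0.9, 0.0]
opening: -0.0005
grasp_force: 0.0
```

Emit:
move_arm([
  {"wx": 0, "wy": 0, "wz": 0, "dx": -0.0083, "dy": -0.0143, "dz": 0, "gripper": 0},
  {"wx": 0, "wy": 0, "wz": 0, "dx": -0.0165, "dy": -0.0287, "dz": 0, "gripper": 0},
  {"wx": 0, "wy": 0, "wz": 0, "dx": -0.0165, "dy": -0.0287, "dz": 0, "gripper": 0},
  {"wx": 0, "wy": 0, "wz": 0, "dx": -0.0165, "dy": -0.0287, "dz": 0, "gripper": 0},
  {"wx": 0, "wy": 0, "wz": 0, "dx": -0.0165, "dy": -0.0287, "dz": 0, "gripper": 0},
  {"wx": 0, "wy": 0, "wz": 0, "dx": -0.0165, "dy": -0.0287, "dz": 0, "gripper": 0},
  {"wx": 0, "wy": 0, "wz": 0, "dx": -0.0165, "dy": -0.0287, "dz": 0, "gripper": 0},
  {"wx": 0, "wy": 0, "wz": 0, "dx": -0.0165, "dy": -0.0287, "dz": 0, "gripper": 0},
  {"wx": 0, "wy": 0, "wz": 0, "dx": -0.0165, "dy": -0.0287, "dz": 0.01, "gripper": 0},
  {"wx": 0, "wy": 0, "wz": 0, "dx": -0.0165, "dy": -0.0287, "dz": 0.02, "gripper": 0},
  {"wx": 0, "wy": 0, "wz": 0, "dx": -0.0083, "dy": -0.0143, "dz": 0.03, "gripper": 0},
  {"wx": 0, "wy": 0, "wz": 0, "dx": 0, "dy": 0, "dz": 0.03, "gripper": 0},
  {"wx": 0, "wy": 0, "wz": 0, "dx": 0, "dy": 0, "dz": 0.01, "gripper": 0},
  {"wx": 0, "wy": 0, "wz": 0, "dx": 0, "dy": 0, "dz": 0, "gripper": 0},
])

```text
time: 3.78
eef_pos: [0.4629, -0.2268, 0.1311]
orientation: [-0.001, 0.193, 0.981, 0.0]
force: [0.4, -0.4, 0.5]
opening: 0.0
grasp_force: 0.0
```

Run:
```python
from h import *
s=sense(); print(s['time'],s['eef_pos'],s['orientation'],s['force'],s['qpos'])
x=np.array([.4634,-.2293,.1])-s['eef_pos']
from scipy.spatial.transform import Rotation as R
q=np.array(s['orientation']); r=R.from_quat(np.r_[q[1:],q[0]])
print('tool shift',r.inv().apply(x)); print(r.as_matrix())
c=read_camera('wrist'); cv2.imwrite('pics/wrist1.png',c['color'][...,::-1])
```

```text
3.775 [ 0.46291568 -0.2268125   0.13107575] [-5.83199433e-04  1.93218142e-01  9.81155633e-01  1.84867299e-04] [ 0.36097612 -0.38747798  0.48580381] [-6.08573632e-01  5.69333793e-02  1.90460936e+00 -1.41472875e-04
  1.18126650e+00 -1.79043399e+00]
tool shift [-0.00142908 -0.00212241  0.03107374]
[[-9.25332819e-01  3.79154353e-01 -1.07297939e-03]
 [ 3.79153921e-01  9.25333431e-01  5.88136606e-04]
 [ 1.21585825e-03  1.37397762e-04 -9.99999251e-01]]
```

View pics/wrist1.png

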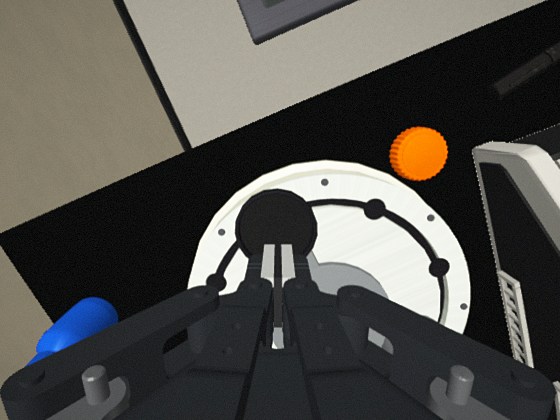

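The wrist view shows the shut fingertips at about (277,255), over the dish at (277,226). The orange cap (418,153) is well clear. Now I press down.

Emit:
move_arm([
  {"wx": 0, "wy": 0, "wz": 0, "dx": -0.0014, "dy": -0.0021, "dz": 0.012, "gripper": 0},
  {"wx": 0, "wy": 0, "wz": 0, "dx": 0, "dy": 0, "dz": 0.022, "gripper": 0},
  {"wx": 0, "wy": 0, "wz": 0, "dx": 0, "dy": 0, "dz": 0.012, "gripper": 0},
  {"wx": 0, "wy": 0, "wz": 0, "dx": 0, "dy": 0, "dz": 0.006, "gripper": 0},
  {"wx": 0, "wy": 0, "wz": 0, "dx": 0, "dy": 0, "dz": 0.006, "gripper": 0},
  {"wx": 0, "wy": 0, "wz": 0, "dx": 0, "dy": 0, "dz": 0.006, "gripper": 0},
  {"wx": 0, "wy": 0, "wz": 0, "dx": 0, "dy": 0, "dz": 0.006, "gripper": 0},
  {"wx": 0, "wy": 0, "wz": 0, "dx": 0, "dy": 0, "dz": 0, "gripper": 0},
  {"wx": 0, "wy": 0, "wz": 0, "dx": 0, "dy": 0, "dz": 0, "gripper": 0},
])

```text
time: 4.95
eef_pos: [0.4646, -0.2298, 0.062]
orientation: [0.0, 0.193, 0.981, -0.0]
force: [-1.9, 0.8, 4.5]
opening: -0.0002
grasp_force: 2.7
```

Run:
```python
from h import *
from scipy.spatial.transform import Rotation as R
s=sense(); q=np.array(s['orientation']); r=R.from_quat(np.r_[q[1:],q[0]]); print(s['eef_pos'],s['force'])
a=np.radians(184.1-np.arange(0,46,3)); W=np.c_[.5631+.1*np.cos(a),-.2221+.1*np.sin(a),0*a]
d=np.diff(W,axis=0); d[:,2]=0
for x in r.inv().apply(d): print(x.round(4))
print(W[-4:])
```

```text
[ 0.46457671 -0.22982299  0.0619951 ] [-1.90542979  0.80054693  4.49734567]
[ 0.0022  0.0047 -0.    ]
[ 0.002   0.0049 -0.    ]
[ 0.0017  0.005  -0.    ]
[ 0.0014  0.005  -0.    ]
[ 0.0012  0.0051 -0.    ]
[ 0.0009  0.0052 -0.    ]
[ 0.0006  0.0052 -0.    ]
[ 0.0004  0.0052 -0.    ]
[ 0.0001  0.0052 -0.    ]
[-0.0002  0.0052 -0.    ]
[-0.0005  0.0052 -0.    ]
[-0.0007  0.0052 -0.    ]
[-0.001   0.0051 -0.    ]
[-0.0013  0.0051 -0.    ]
[-0.0015  0.005  -0.    ]
[[ 0.47820283 -0.16925617  0.        ]
 [ 0.48108481 -0.16488541  0.        ]
 [ 0.48419159 -0.16067148  0.        ]
 [ 0.48751465 -0.15662592  0.        ]]
```

Emit:
move_arm([
  {"wx": 0, "wy": 0, "wz": 0, "dx": 0, "dy": 0, "dz": 0.0015, "gripper": 0},
  {"wx": 0, "wy": 0, "wz": 0, "dx": 0, "dy": 0, "dz": 0, "gripper": 0},
  {"wx": 0, "wy": 0, "wz": 0, "dx": 0.0022, "dy": 0.0047, "dz": 0, "gripper": 0},
  {"wx": 0, "wy": 0, "wz": 0, "dx": 0.002, "dy": 0.0049, "dz": 0, "gripper": 0},
  {"wx": 0, "wy": 0, "wz": 0, "dx": 0.0017, "dy": 0.005, "dz": 0, "gripper": 0},
  {"wx": 0, "wy": 0, "wz": 0, "dx": 0.0014, "dy": 0.005, "dz": 0, "gripper": 0},
  {"wx": 0, "wy": 0, "wz": 0, "dx": 0.0012, "dy": 0.0051, "dz": 0, "gripper": 0},
  {"wx": 0, "wy": 0, "wz": 0, "dx": 0.0009, "dy": 0.0052, "dz": 0, "gripper": 0},
  {"wx": 0, "wy": 0, "wz": 0, "dx": 0.0006, "dy": 0.0052, "dz": 0, "gripper": 0},
  {"wx": 0, "wy": 0, "wz": 0, "dx": 0.0004, "dy": 0.0052, "dz": 0, "gripper": 0},
  {"wx": 0, "wy": 0, "wz": 0, "dx": 0, "dy": 0.0, "dz": 0, "gripper": 0},
])

```text
time: 6.32
eef_pos: [0.4711, -0.1886, 0.061]
orientation: [0.001, 0.193, 0.981, -0.0]
force: [-0.2, 1.4, 5.3]
opening: 0.0001
grasp_force: 2.9
```

Run:
```python
from h import *
s=sense(); print(s['eef_pos'],s['force'])
c=read_camera('wrist'); cv2.imwrite('pics/wrist2.png',c['color'][...,::-1])
t=read_camera('top'); cv2.imwrite('pics/top2.png',cv2.resize(t['color'][140:310,170:330,::-1],None,fx=3.4,fy=3.4,interpolation=cv2.INTER_CUBIC))
```

```text
[ 0.47108858 -0.18859021  0.06102422] [-0.23897581  1.38995174  5.2643385 ]
```

View pics/top2.png

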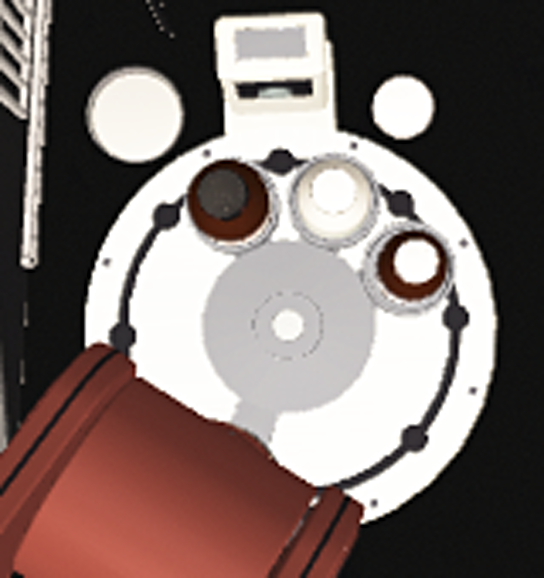

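View pics/wrist2.png

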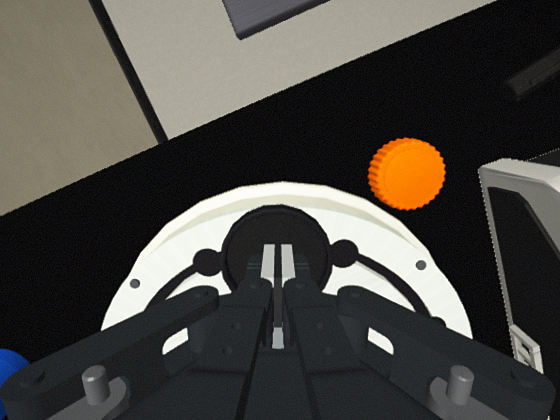

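The carrier has turned about 22° the right way. In the top view the black cap is now at (222,192), moving towards the reader. In the wrist view the dish (275,250) has the next hole at (343,252). I'll carry on to just short of that hole.

Emit:
move_arm([
  {"wx": 0, "wy": 0, "wz": 0, "dx": 0.0001, "dy": 0.0052, "dz": 0, "gripper": 0},
  {"wx": 0, "wy": 0, "wz": 0, "dx": -0.0002, "dy": 0.0052, "dz": 0, "gripper": 0},
  {"wx": 0, "wy": 0, "wz": 0, "dx": -0.0005, "dy": 0.0052, "dz": 0, "gripper": 0},
  {"wx": 0, "wy": 0, "wz": 0, "dx": -0.0007, "dy": 0.0052, "dz": 0, "gripper": 0},
  {"wx": 0, "wy": 0, "wz": 0, "dx": -0.001, "dy": 0.0051, "dz": 0, "gripper": 0},
  {"wx": 0, "wy": 0, "wz": 0, "dx": -0.0013, "dy": 0.0051, "dz": 0, "gripper": 0},
  {"wx": 0, "wy": 0, "wz": 0, "dx": 0, "dy": 0, "dz": 0, "gripper": 0},
  {"wx": 0, "wy": 0, "wz": 0, "dx": 0, "dy": 0, "dz": 0, "gripper": 0},
])

```text
time: 7.42
eef_pos: [0.4863, -0.1613, 0.0611]
orientation: [0.001, 0.193, 0.981, -0.0]
force: [0.7, 0.9, 5.9]
opening: -0.0002
grasp_force: 2.9
```

Run:
```python
from h import *
s=sense(); p=np.array(s['eef_pos']); print(p,s['force']); d=p[:2]-[.5631,-.2221]; print(np.hypot(*d),np.degrees(np.arctan2(d[1],d[0])))
c=read_camera('wrist'); cv2.imwrite('pics/wrist3.png',c['color'][...,::-1])
h=world(c,0,0,.05)
# predicted pixels in the wrist view: dish-floor centre & rim circle if carousel exactly at -45 deg, floor 14 mm in
a=np.radians(139.1); C=np.array([.5631+.1*np.cos(a),-.2221+.1*np.sin(a)])
k=np.linspace(0,2*np.pi,90)
im=c['color'][...,::-1].copy()
ring=np.c_[C[0]+.028*np.cos(k),C[1]+.028*np.sin(k),0*k+.067]
pp=cv2.projectPoints(ring,cv2.Rodrigues(np.array(c['R']))[0],np.array(c['t']),c['mtx'],np.array(c['D'],float))[0]
cv2.polylines(im,[pp.round().astype(np.int32)],True,(0,255,0),1)
cv2.imwrite('pics/wrist3.png',im[100:400,80:480].repeat(2,0).repeat(2,1))
```

```text
[ 0.48626943 -0.16133008  0.06106491] [0.67192623 0.9273665  5.85762764]
0.09795876030883835 141.6574080800925
```

View pics/wrist3.png

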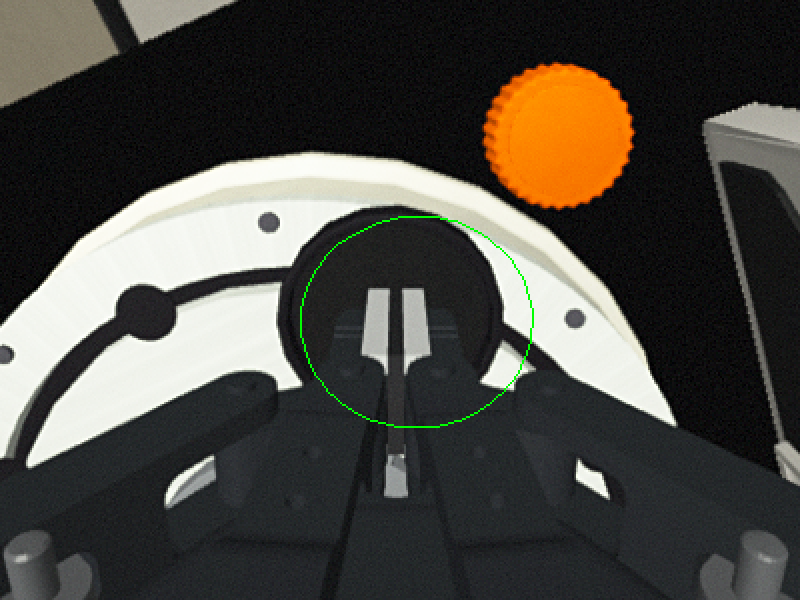

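The dish (390,310) lags the green predicted ring (417,320) by about 5–6 mm, and the arm's own readings say 4.5 mm. I'll advance 4.5 mm, ease up, and use the force to tell whether the plunger has entered the hole.

Emit:
move_arm([
  {"wx": 0, "wy": 0, "wz": 0, "dx": -0.0008, "dy": 0.0025, "dz": 0, "gripper": 0},
  {"wx": 0, "wy": 0, "wz": 0, "dx": -0.0006, "dy": 0.002, "dz": 0, "gripper": 0},
  {"wx": 0, "wy": 0, "wz": 0, "dx": 0, "dy": 0, "dz": 0, "gripper": 0},
  {"wx": 0, "wy": 0, "wz": 0, "dx": 0, "dy": 0, "dz": 0, "gripper": 0},
  {"wx": 0, "wy": 0, "wz": 0, "dx": 0, "dy": 0, "dz": -0.0025, "gripper": 0},
  {"wx": 0, "wy": 0, "wz": 0, "dx": 0, "dy": 0, "dz": -0.0025, "gripper": 0},
  {"wx": 0, "wy": 0, "wz": 0, "dx": 0, "dy": 0, "dz": 0, "gripper": 0},
  {"wx": 0, "wy": 0, "wz": 0, "dx": 0, "dy": 0, "dz": 0, "gripper": 0},
])

```text
time: 8.48
eef_pos: [0.4891, -0.1578, 0.0659]
orientation: [0.001, 0.193, 0.981, -0.0]
force: [1.1, -0.2, 5.3]
opening: 0.0003
grasp_force: 2.6
```

Run:
```python
from h import *
s=sense(); p=np.array(s['eef_pos']); print(p,s['force']); d=p[:2]-[.5631,-.2221]; print(np.hypot(*d),np.degrees(np.arctan2(d[1],d[0])))
```

```text
[ 0.48909992 -0.15784042  0.06585744] [ 1.07184071 -0.21900067  5.30314793]
0.09800665846522277 139.02987200802335
```

The force is still 5.3 N at 9 mm in, so the plunger is rising in the hole. I'll lift away straight up.

Emit:
move_arm([
  {"wx": 0, "wy": 0, "wz": 0, "dx": 0, "dy": 0, "dz": -0.003, "gripper": 0},
  {"wx": 0, "wy": 0, "wz": 0, "dx": 0, "dy": 0, "dz": -0.004, "gripper": 0},
  {"wx": 0, "wy": 0, "wz": 0, "dx": 0, "dy": 0, "dz": -0.006, "gripper": 0},
  {"wx": 0, "wy": 0, "wz": 0, "dx": 0, "dy": 0, "dz": -0.015, "gripper": 0},
  {"wx": 0, "wy": 0, "wz": 0, "dx": 0, "dy": 0, "dz": -0.03, "gripper": 0},
  {"wx": 0, "wy": 0, "wz": 0, "dx": 0.02, "dy": 0, "dz": -0.03, "gripper": 0},
  {"wx": 0, "wy": 0, "wz": 0, "dx": 0.035, "dy": 0, "dz": -0.03, "gripper": 0},
  {"wx": 0, "wy": 0, "wz": 0, "dx": 0.035, "dy": 0, "dz": -0.02, "gripper": 0},
  {"wx": 0, "wy": 0, "wz": 0, "dx": 0.02, "dy": 0, "dz": 0, "gripper": 0},
  {"wx": 0, "wy": 0, "wz": 0, "dx": 0, "dy": 0, "dz": 0, "gripper": 0},
])

```text
time: 9.72
eef_pos: [0.3854, -0.1152, 0.2034]
orientation: [0.0, 0.193, 0.981, -0.0]
force: [0.0, 0.4, -0.2]
opening: -0.0001
grasp_force: 0.0
```

Run:
```python
from h import *
s=sense(); print(s['eef_pos'],s['force'])
t=read_camera('top'); P=cloud(t); Z=P[...,2]
a=np.radians(139.1); C=[.5631+.1*np.cos(a),-.2221+.1*np.sin(a)]
m=(np.hypot(P[...,0]-C[0],P[...,1]-C[1])<.02)&(Z>.04)&(Z<.1); print('dish floor',np.median(Z[m]) if m.any() else None,m.sum())
a=np.radians(4.1); rp=[.5631+.078*np.cos(a),-.2221+.078*np.sin(a)]
m=(np.hypot(P[...,0]-rp[0],P[...,1]-rp[1])<.03)&(Z>.128)&(Z<.15); print('tall cap top',P[m].mean(0) if m.any() else None,m.sum(),rp)
cv2.imwrite('pics/top4.png',cv2.resize(t['color'][140:310,170:330,::-1],None,fx=3.4,fy=3.4,interpolation=cv2.INTER_CUBIC))
```

```text
[ 0.38535235 -0.11521501  0.20343866] [ 0.0409561   0.38396991 -0.23906079]
dish floor 0.07460672340833868 335
tall cap top [ 0.63821541 -0.21231898  0.13510198] 170 [np.float64(0.6409003810686137), np.float64(-0.2165231993420505)]
```

View pics/top4.png

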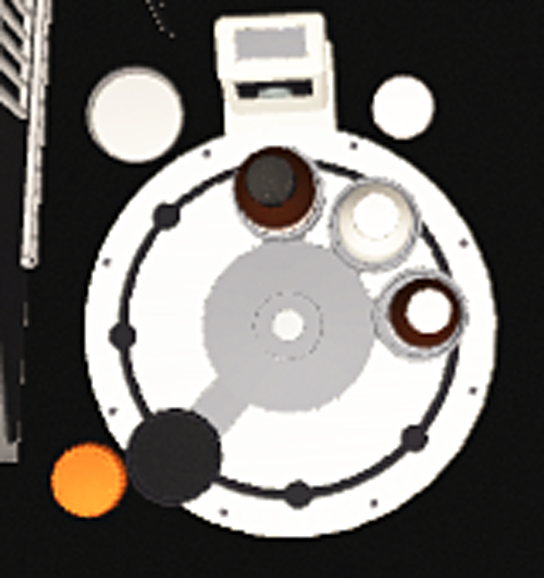

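The dish (173,457) is fully up, with its floor measured at 74.6 mm. The black-capped bottle (275,190) stands in front of the reader, all the bottles are upright, and the orange cap (88,480) hasn't moved. Handing in.

```bash
python3 -c "from workcell import sign_off; print(sign_off())"
```

```text
the job is handed in; nothing more can be done
None
```

I pushed the plunger round one hole clockwise and let it spring up, so the carousel is locked with the tallest bottle in front of the reader; I handed the job in at about 10 s of the 32 s, with no verdict returned.

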